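# Cap the spare cable entry of an antenna junction box

### The job

Close the spare cable entry of the junction box: set the loose black cap squarely on the threaded neck, turn it backwards (anticlockwise from above) with only light pressure until its thread drops into place, then screw it down clockwise until its rim sits fully home on the flange, no more than finger-tight, and let go. Do not force it, and leave the mug, the tape roll and the preamplifier where they are.

Things in the scene. Friction and masses are not known exactly. Their poses are not given: they have to be found in the camera images.
- cap_grip (a point): The loose black screw cap (80 to 140 g): a round cup 60 mm across and 31 mm high, open downwards, with a straight grip bar across its top (46 x 14 mm, standing 21 mm above the cup). It starts upright on the desk at any yaw. This point is the centre of the bar, on the cap's axis, 41 mm above the cap's rim; x runs along the bar, y across it (the way to pinch it), z up.
- cap_rim (a point): Centre of the cap's open rim, its lowest face, on the cap's axis; axes as cap_grip. Inside the cap are three equal lugs 120 degrees apart, each 14 degrees wide, their undersides 5 mm above the rim. The lugs slide on the neck's thread.
- port (a point): Centre of the black flange (68 mm across) on top of the junction box, its upper face, where the cap's rim rests when home (cap_grip is then 41 mm above this point). z up along the axis of the grey threaded neck (50 mm across) that stands on it, x along the box's long side. Screwing from the drop to home takes about 75 degrees clockwise and lowers the cap 4 mm; within 15 degrees more it is finger-tight (0.2 N m).
- ridge_level (a point): On the neck's axis, level with the three flat tops of its thread ridges, 18.6 mm above port. The three thread starts are 120 degrees apart; their angle is different every time and is not given: feel for it. At most angles the cap's lugs rest on the ridges (cap_rim about 13.6 mm above port) or on narrow stops 4 mm higher. Turned clockwise on the ridges, the lugs jam against the stops.
- gap_level (a point): On the neck's axis, 8.8 mm above port: the floor of the three gaps where the threads start. Turning the cap anticlockwise by up to 110 degrees brings its lugs over the gaps (about 10 degrees of play) and under light pressure it drops about 10 mm, cap_rim then about 3.8 mm above port. Turned further anticlockwise it meets a wall. From here it screws down clockwise.
- nose_top (a point): Top centre of the neck's smooth tapered nose, 25 mm above port; the nose is 34 mm across at the top and 39 mm below. It centres the cap's lugs, which leave a hole 41 mm across.
- box: The grey junction box, fixed to the desk, 146 x 116 x 47 mm, with the flange in the middle of its top (flange face 50 mm above the desk). Origin at the centre of its underside, x along its long side, z up.
- mug_mid (a point): Bystander: blue mug, 84 mm across, 95 mm high; the point is on its axis half-way up.
- tape_mid (a point): Bystander: black roll of tape lying flat, 96 mm across, 19 mm high; the point is its centre.
- preamp_mid (a point): Bystander: small aluminium preamplifier box with a connector at either end, 98 x 42 x 32 mm; the point is its centre.
Mind the look-alikes: they are no part of the job. What is meant by the part that bears cap_grip is not red, and is the smaller of those in its own colour.

How it is judged (in metres and radians):
On the way, in this order (a step that is already met when the one before it is completed fails the run):
1. the cap has been picked up and is above the neck (z of cap_grip in the frame of port above 0.058 m and horizontal distance between cap_grip and port below 0.03 m), for 0.05 s.
2. the cap's thread has dropped into place on the neck, not yet screwed down (z of cap_grip in the frame of port between 0.0425 and 0.0468 m and horizontal distance between cap_grip and port below 0.004 m and angle between cap_grip's own z axis and vertical below 0.1 rad), for 0.1 s.
At the end, for the whole second after the job is handed in: The cap is screwed home: its rim within 1 mm of the flange, within 4 mm of the neck's axis, tilted less than 0.05 rad, released and at rest (z of cap_grip in the frame of port below 0.042 m and horizontal distance between cap_grip and port below 0.004 m and angle between cap_grip's own z axis and vertical below 0.05 rad and linear speed of cap below 0.01 m/s); the robot touches nothing.
It fails at once if the cap pressed or turned against the junction box with more than 90 N (contact force between cap and box above 90 N).
It fails at once if the mug moved more than 30 mm (distance of mug_mid from where it was at the start of the episode above 0.03 m).
It fails at once if the tape roll moved more than 30 mm (distance of tape_mid from where it was at the start of the episode above 0.03 m).
It fails at once if the preamplifier moved more than 30 mm (distance of preamp_mid from where it was at the start of the episode above 0.03 m).
It also fails if it takes over 67 s, if anything falls off the work surface, if the arm or the gripper's body presses on something with over 40 N, if the wrist force passes 120 N, or if a joint passes its speed limit or range.

### The arm

A 6-joint arm with a two-finger parallel gripper is mounted at the origin on the work surface. World frame = base frame: x ahead of the robot, y to its left, z up, the work surface at z = 0. Lengths are in m, angles in degrees, forces in N, time in s.
With the tool pointing down it reaches from about 0.325 to 0.85 m from the base axis. Payload 15.5 kg.
Tool frame: the origin (TCP) lies at the very end of the fingers, on their centre line; the grasp point (between the pads) lies arm.grip_depth behind it (arm.grip_depth is the distance from the TCP to the grasp point, in m); z points along the fingers, y is the line along which they close (so a half turn about z gives the same grasp; the last joint's range is limited). The gripper opens to 91 mm and grips with 3 to 60 N. Pads are 32 mm wide; open, the fingers measure 118 mm over their backs; the gripper's body (76 mm by 178 mm) begins 60 mm behind the grasp point.
Start: joints at [-78.295, 28.281, 77.091, -0, 74.628, -5.472], TCP at [0.185, -0.597, 0.214] pointing down, gripper open.
Joint ranges: [-166.48, 166.48], [-47.26, 123.95], [12.59, 153.08], [-70.14, 250.14], [6.76, 159.57], [-176.63, 176.63]. Speed limits (degrees/s): [108.29, 108.29, 147.25, 172.46, 172.46, 172.46].

### API

Orientations are given as a 3x3 rotation matrix whose columns are the frame's x, y, z axes.
In Python, from rig import arm gives the robot as it stands. Calls block until the motion is done:
- arm.move_to(position, orientation): joint-space move of the TCP to a pose.
- arm.move_l(position, orientation=None, feed=0.15): straight line of the TCP; orientation=None keeps the orientation; feed is the mean speed in m/s.
- arm.move_joints(angles): joint-space move.
- arm.grip(opening): finger opening in m; the grip force is fixed at half the most; returns when the fingers have stopped.
- arm.sleep(seconds).
- arm.solve_ik(position, orientation): joint angles nearest the present ones, or None.
- arm.snapshot(name): name is "scene" or "top" or "wrist"; returns the picture (480x640x3 uint8, red, green, blue); there is no depth.
- arm.get_calibration(name): a dict with "intrinsics" (3x3 intrinsics, pixels), "cam_to_world" (4x4, takes a point from camera to world coordinates). Camera axes: x right, y down, z forward; pixel columns grow to the right and rows downward; lengths in m; the calibration is good to about 2 mm. A picture is of the moment at which its call begins: read the wrist's pose just before it. get_calibration takes no time and is no camera call; for the wrist camera it gives the pose at the moment of the call.
A pose or a line that the arm cannot do raises arm.Unreachable and nothing moves.
- arm.sign_off(): hands the job in; it is judged then, once.
Readings, each from a call of its own:
- arm.current_t(): time.
- arm.current_joint_positions(): joint angles.
- arm.current_dq(): joint speeds.
- arm.current_tau(): joint torques, N m.
- arm.current_ee_pos(): TCP position.
- arm.current_tool_rot(): TCP orientation.
- arm.current_force(): force on the tool from outside, world axes, zero at the start.
- arm.current_torque(): the same for the moment, N m.
- arm.current_width(): finger opening in m.
- arm.current_grasp_force(): force on a finger pad.
Only numpy, scipy, OpenCV 4.12 (cv2) and the standard library are available. Lean on these libraries where they do the work, as an engineer would, in place of code of your own. Each camera call takes 0.05 s, during which the arm holds its last target. There are 200 camera calls.

## Working session

There is one attempt and no reset: what is moved stays moved. The work goes in short steps, each a Python script; the robot and the scene stay as the last script left them, time stands still between calls to the robot, and variables do not carry over. Pictures are saved under pics/ and viewed, at most 10 in all, crops included, and the job is handed in when it is done.

```bash
mkdir -p pics; ls; python3 - <<'E'
from rig import arm
import cv2,numpy as np
for n in("top","scene"):
    im=arm.snapshot(n); cv2.imwrite(f"pics/{n}0.png",im[:,:,::-1]); c=arm.get_calibration(n); print(n,np.round(c["intrinsics"],1).tolist(),np.round(c["cam_to_world"],3).tolist())
print(arm.grip_depth,arm.current_t(),arm.current_width(),arm.current_tool_rot())
E
```

```text
pics
top [[536.9, 0.0, 314.1], [0.0, 536.9, 237.8], [0.0, 0.0, 1.0]] [[0.027, -0.988, 0.15, 0.466], [-1.0, -0.028, -0.006, -0.008], [0.011, -0.15, -0.989, 1.082], [0.0, 0.0, 0.0, 1.0]]
scene [[583.2, 0.0, 318.2], [0.0, 583.2, 239.7], [0.0, 0.0, 1.0]] [[-0.893, 0.291, -0.342, 0.952], [0.449, 0.607, -0.656, 0.634], [0.016, -0.739, -0.673, 0.746], [0.0, 0.0, 0.0, 1.0]]
0.0188 0.1 0.09117794586816932 [[ 9.55388536e-01  2.95351830e-01 -2.04413979e-04]
 [ 2.95351875e-01 -9.55387939e-01  1.07555363e-03]
 [ 1.22372082e-04 -1.08794566e-03 -9.99999401e-01]]
```

View pics/top0.png

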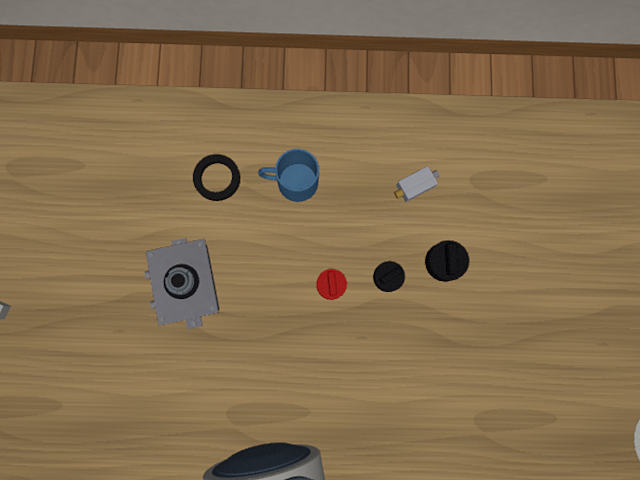

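View pics/scene0.png

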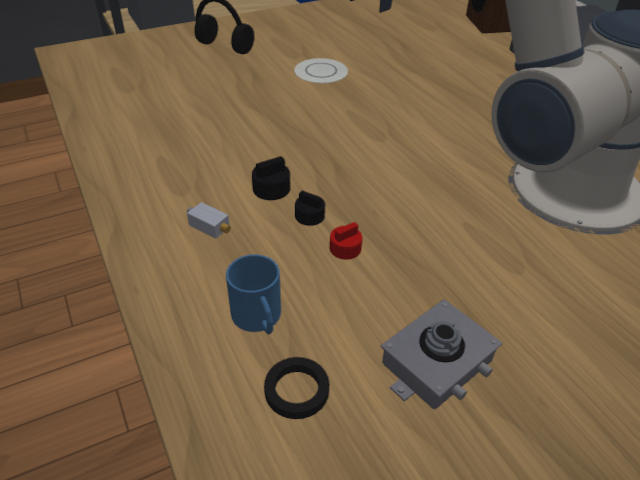

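Candidates in the top view: red cap (332,284), small black cap (389,277) and large black cap (447,261). The small black one fits, since it is not red and is the smaller of the two black ones. The port is at about (181,281). I'll confirm with one crop and measure.

```bash
cat > h.py <<'E'
from rig import arm
import cv2,numpy as np
def ray(c,uv,z):
    K=np.array(c["intrinsics"]);T=np.array(c["cam_to_world"])
    d=T[:3,:3]@np.linalg.solve(K,[uv[0],uv[1],1.]);o=T[:3,3]
    return o+d*(z-o[2])/d[2]
def blob(mask,near):
    n,l,s,ce=cv2.connectedComponentsWithStats(mask.astype(np.uint8))
    i=min((i for i in range(1,n) if s[i,4]>60),key=lambda i:np.hypot(*(ce[i]-near)))
    return (l==i),ce[i],s[i]
def R(yaw): # tool down, tool x at yaw (rad) ; y = closing dir
    c,s=np.cos(yaw),np.sin(yaw); return np.array([[c,s,0],[s,-c,0],[0,0,-1.]])
E
python3 - <<'E'
from h import *
im=cv2.imread("pics/top0.png");c=arm.get_calibration("top")
g=im.max(2)
for near in((389,277),(447,261),(181,281)):
    m,ce,s=blob(g<50,near); 
    (x,y),r=cv2.minEnclosingCircle(np.argwhere(m)[:,::-1].astype(np.float32))
    print(near,ce,s,x,y,r, ray(c,(x,y),.02 if near[0]>200 else .05), 2*r/536.9*1.05)
m=(im[:,:,2]>150)&(im[:,:,1]<60); print("red",ray(c,blob(m,(332,284))[1],.02))
for n,p in(("mug",(298,176)),("pre",(417,184)),("tape",(217,177))): print(n,ray(c,p,.04))
m,ce,s=blob((g>85)&(im.std(2)<12),(181,281));print(s,ce)
box=cv2.resize(im[225:335,130:240],None,fx=3.6,fy=3.6,interpolation=2); cap=cv2.resize(im[225:335,345:455],None,fx=3.6,fy=3.6,interpolation=2)
cap=np.clip(cap.astype(float)*2,0,255).astype(np.uint8)
cv2.imwrite("pics/crop0.png",np.hstack([box,cap]))
w=arm.get_calibration("wrist");T=np.array(w["cam_to_world"]);Rt=np.array(arm.current_tool_rot())
print("wrist in tool",Rt.T@(T[:3,3]-arm.current_ee_pos()),"\n",np.round(Rt.T@T[:3,:3],3),np.array(w["intrinsics"])[0])
E
```

```text
(389, 277) [388.54878049 276.26693767] [373 261  32  31 738] 388.452392578125 276.21429443359375 15.567567825317383 [ 0.55468529 -0.16415016  0.02      ] 0.06089009579654779
(447, 261) [446.64296081 260.66908563] [ 425  241   44   41 1378] 446.52630615234375 260.7894592285156 21.654203414916992 [ 0.58860757 -0.27980075  0.02      ] 0.0846970146606923
(181, 281) [183.70846395 282.31974922] [164 264  35  35 319] 180.6901092529297 281.2756652832031 17.6171932220459 [0.53159652 0.23848391 0.05      ] 0.06890688352821082
red [ 0.53659179 -0.05135975  0.02      ]
mug [0.74829548 0.0207279  0.04      ]
pre [ 0.73884103 -0.21720908  0.04      ]
tape [0.74150477 0.18194448 0.04      ]
[ 145  238   74   91 3882] [181.22849047 282.94126739]
wrist in tool [ 0.0849084  -0.00050608 -0.17240376] 
 [[-0.001 -0.955 -0.296]
 [ 1.    -0.001  0.   ]
 [-0.    -0.296  0.955]] [379.92374446   0.         315.94349589]
```

View pics/crop0.png

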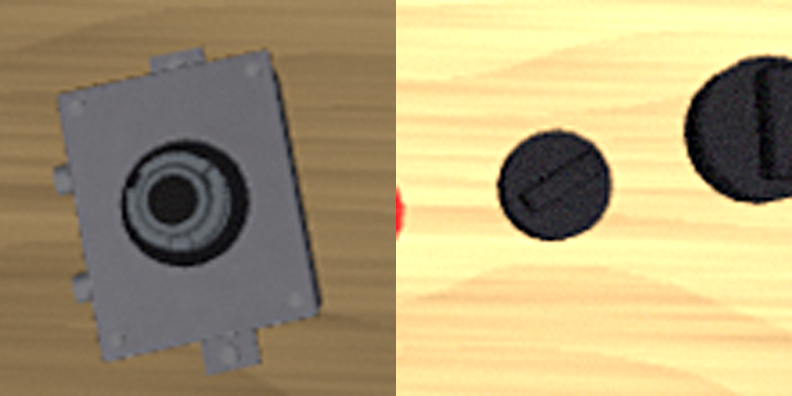

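The crop confirms it. On the right, the small black cap with its bar rising to the right (bar yaw about -56/124°) sits beside the clearly larger black one. On the left is the box with its neck. Next I'll take close wrist views of both from the same tool orientation.

```bash
python3 - <<'E'
from h import *
yaw=np.radians(124)
ims=[]
for n,p,h in(("port",(.529,.238),.22),("cap",(.5547,-.1641),.17)):
    arm.move_to([*p,h],R(yaw)); arm.sleep(.3)
    c=arm.get_calibration("wrist"); im=arm.snapshot("wrist")[:,:,::-1]; cv2.imwrite(f"pics/w_{n}.png",im)
    np.savez(f"pics/w_{n}.npz",K=c["intrinsics"],T=c["cam_to_world"],p=arm.current_ee_pos())
    ims.append(im[60:420,120:520])
    print(n,arm.current_t(),arm.current_ee_pos(),arm.current_force(),arm.current_joint_positions())
a=np.hstack(ims);cv2.imwrite("pics/w0.png",np.clip(a.astype(float)*1.7,0,255).astype(np.uint8))
E
```

```text
port 3.6083 [0.5290666  0.23788968 0.22001675] [ 0.26537086  1.1865342  -0.11038008] [ 1.83133072e+01  2.43107776e+01  8.31487420e+01  2.70126922e-04
  7.25391732e+01 -1.56742690e+01]
cap 5.4583 [ 0.55481342 -0.16367984  0.1700403 ] [ 0.99319006  0.26134935 -0.33376008] [-2.23522441e+01  2.71934583e+01  8.69343975e+01  2.46696619e-03
  6.58695591e+01 -5.63903370e+01]
```

View pics/w0.png

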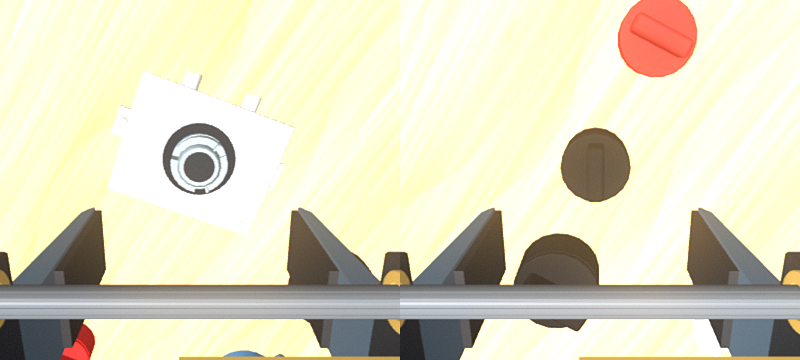

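The wrist views show the port centred near full-frame (319,218) and the cap near (315,225), with its bar upright in the image. So yaw 124° is right. Now I'll measure both.

```bash
python3 - <<'E'
from h import *
def L(n):
    d=np.load(f"pics/w_{n}.npz"); return cv2.imread(f"pics/w_{n}.png"),dict(intrinsics=d["K"],cam_to_world=d["T"])
im,c=L("cap"); m,ce,s=blob(im.max(2)<70,(315,225))
pts=np.argwhere(m)[:,::-1]
# top disc and bottom disc silhouettes: fit circle on rays cast at z=.031 with far-side/lateral points
cn=cv2.findContours(m.astype(np.uint8),0,1)[0]; cn=max(cn,key=len)[:,0,:].astype(float)
def circ(P):
    A=np.c_[2*P,np.ones(len(P))];x=np.linalg.lstsq(A,(P**2).sum(1),rcond=None)[0];return x[:2],np.sqrt(x[2]+x[:2]@x[:2])
def plane(z,cn):return np.array([ray(c,p,z)[:2] for p in cn])
for z in(0,.031):
    P=plane(z,cn)
    print("cap z",z,circ(P),s)
g=im.mean(2)[185:265,275:355]; lo,hi=np.percentile(g[m[185:265,275:355]],[5,95]);
A=np.clip((g-lo)/(hi-lo)*255,0,255).astype(np.uint8)
im2,c2=L("port"); c=c2; g2=im2.max(2)
m,ce,s=blob((g2<70),(319,218)); 
cn=max(cv2.findContours(blob(cv2.morphologyEx((g2<70).astype(np.uint8),cv2.MORPH_CLOSE,np.ones((9,9))),(319,218))[0].astype(np.uint8),0,1)[0],key=len)[:,0,:].astype(float)
print("flange",circ(plane(.05,cn)))
n,l,s,ce=cv2.connectedComponentsWithStats((g2<70).astype(np.uint8)); 
for i in range(1,n):
    if abs(ce[i]-[319,222]).max()<40 and s[i,4]>30:
        q=max(cv2.findContours((l==i).astype(np.uint8),0,1)[0],key=len)[:,0,:].astype(float)
        print("bore?",s[i],ce[i],circ(plane(.075,q)))
B=im2[170:260,275:365]
cv2.imwrite("pics/z0.png",np.hstack([cv2.resize(B,(400,400),interpolation=2),cv2.cvtColor(cv2.resize(A,(400,400),interpolation=2),cv2.COLOR_GRAY2BGR)]))
E
```

```text
cap z 0 (array([ 0.55962282, -0.17040776]), np.float64(0.032910856226948046)) [ 281  189   69   73 2573]
cap z 0.031 (array([ 0.55492643, -0.16339333]), np.float64(0.029931579008981142)) [ 281  189   69   73 2573]
flange (array([0.53300337, 0.23784236]), np.float64(0.03311892812651775))
bore? [ 283  184   72   70 1270] [318.47086614 209.90314961] (array([0.52981621, 0.24219972]), np.float64(0.028728939188400564))
bore? [304 213  30  29 687] [318.68558952 226.72634643] (array([0.53307306, 0.23751077]), np.float64(0.012644318087176965))
```

View pics/z0.png

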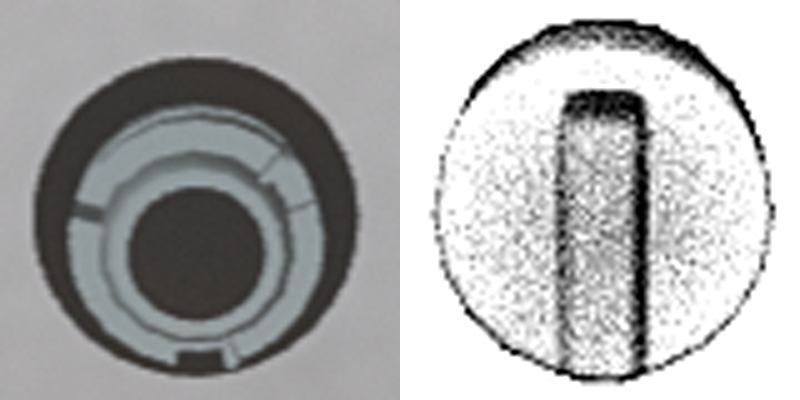

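Flange and bore agree on the port at (0.5330, 0.2377), and the cap is at about (0.5553, -0.1640). The right half of the crop shows the bar; the left half shows the neck with its three notches. I'll grasp, then lift and check.

```bash
python3 - <<'E'
from h import *
Y=R(np.radians(124))
arm.move_l([.5553,-.1640,.06],Y,.15); arm.move_l([.5553,-.1640,.0345],Y,.06); print(arm.current_force())
arm.grip(0.0); print("w",arm.current_width(),arm.current_grasp_force(),arm.current_ee_pos())
arm.move_l([.5553,-.1640,.15],Y,.12); arm.sleep(.2); print("w",arm.current_width(),arm.current_force())
arm.move_to([.5330,.2377,.15],Y); arm.move_l([.5330,.2377,.125],Y,.08); arm.sleep(.3)
print(arm.current_t(),arm.current_force(),arm.current_torque(),arm.current_ee_pos(),arm.current_joint_positions())
im=arm.snapshot("wrist")[:,:,::-1]; im2=arm.snapshot("scene")[:,:,::-1]
a=cv2.resize(im2[260:420,360:520],(480,480)); b=im[0:480,160:480]
cv2.imwrite("pics/g.png",np.clip(np.hstack([a,b]).astype(float)*1.4,0,255).astype(np.uint8))
E
```

```text
[ 0.15383837  0.41214419 -0.11629194]
w 0.013631172740364371 29.99998837709427 [ 0.55527258 -0.16400364  0.03447589]
w 0.013733780949115247 [-0.46303703  0.17308655 -0.59110214]
11.65 [-0.60151425 -0.72013173 -1.07712819] [-0.05993016 -0.15511285 -0.02407686] [0.53317877 0.23777278 0.12533647] [ 1.81754542e+01  3.06437933e+01  8.88888581e+01 -7.56538552e-04
  6.04325595e+01 -1.58267480e+01]
```

View pics/g.png

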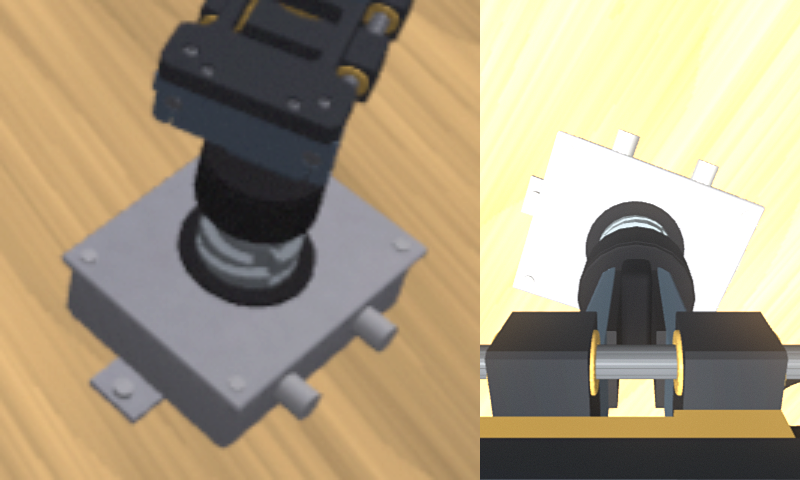

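The cap hangs upright in the fingers, over the neck. Now I'll lower it gently until it touches.

```bash
python3 - <<'E'
from h import *
Y=R(np.radians(124)); b=np.array(arm.current_force())
z=.125
while z>.092:
    z-=.001 if z<.112 else .003
    arm.move_l([.5330,.2377,z],Y,.03); f=np.array(arm.current_force())-b
    if f[2]>3 or np.hypot(f[0],f[1])>4: arm.sleep(.1); f=np.array(arm.current_force())-b
    if z<.112: print(round(z,4),f.round(1),np.array(arm.current_ee_pos()).round(4))
    if f[2]>4 or np.hypot(f[0],f[1])>8: break
print(arm.current_t(),arm.current_torque())
E
```

```text
0.11 [0.2 0.3 0.4] [0.5329 0.2377 0.1098]
0.109 [0.7 0.9 0.2] [0.533  0.2377 0.109 ]
0.108 [0.2 1.1 0.4] [0.5329 0.2377 0.1079]
0.107 [ 0.2 -0.4  0.3] [0.533  0.2377 0.1069]
0.106 [ 0.1  1.  -0.5] [0.5329 0.2377 0.1059]
0.105 [0.6 0.6 0.5] [0.5329 0.2377 0.1049]
0.104 [-0.6  1.1  0.3] [0.533  0.2377 0.1039]
0.103 [0.5 1.4 0.4] [0.5331 0.2377 0.103 ]
0.102 [-1.2  1.1  0.1] [0.5328 0.2378 0.1019]
0.101 [-0.8  2.4 -0.6] [0.5328 0.2377 0.1008]
0.1 [-0.9  1.8 -1.8] [0.5328 0.2377 0.0999]
0.099 [-1.7  3.1 -0.4] [0.5329 0.2377 0.0989]
0.098 [-2.6  2.7  3.4] [0.5329 0.2378 0.098 ]
0.097 [-6.9  2.  16.4] [0.5331 0.2378 0.0978]
16.45 [ 0.36913781  1.37144628 -0.0222063 ]
```

```bash
python3 - <<'E'
from h import *
P=[.5327,.2381]; b=np.array([-.6,-.7,-1.1]); z=.0974; yaw=124
arm.move_l([*P,z],R(np.radians(yaw)),.03)
for i in range(26):
    yaw+=4.5; t=arm.current_t()
    arm.move_l([*P,z],R(np.radians(yaw)),.03); arm.sleep(.05)
    f=np.array(arm.current_force())-b; p=np.array(arm.current_ee_pos())
    print(yaw,round(arm.current_t()-t,2),f.round(1),np.array(arm.current_torque()).round(2),p.round(4))
    if f[2]<4:
        z2=z
        for k in range(3):
            z2-=.001; arm.move_l([*P,z2],feed=.03); arm.sleep(.05); f=np.array(arm.current_force())-b
            print("  down",z2,f.round(1),np.array(arm.current_ee_pos()).round(4))
            if f[2]>8: break
        if z2<.095 and f[2]<8: print("DROPPING"); break
        z=z2
    if f[2]>14: z+=.0003
    if abs(arm.current_torque()[2])>.8: print("wall"); break
print(arm.current_t(),yaw,z)
E
```

```text
128.5 0.3 [-2.3  2.5  9.4] [0.51 0.73 0.13] [0.5331 0.2382 0.0979]
133.0 0.3 [-2.9  2.8 10.3] [0.54 0.76 0.08] [0.533  0.2382 0.0979]
137.5 0.3 [-3.4  2.6 11.5] [0.32 0.84 0.18] [0.533  0.2381 0.0979]
142.0 0.3 [-3.7  1.5 11.8] [0.38 0.9  0.21] [0.5329 0.2381 0.0979]
146.5 0.3 [-3.7  2.9 10.8] [0.5  0.91 0.2 ] [0.5329 0.2382 0.0979]
151.0 0.3 [-4.6  3.4 10.9] [0.48 1.03 0.18] [0.5328 0.2382 0.0979]
155.5 0.3 [-5.   1.7 12.7] [0.31 1.08 0.16] [0.5328 0.238  0.0979]
160.0 0.3 [-5.1  1.4 11.3] [0.23 1.14 0.23] [0.5327 0.238  0.0979]
164.5 0.3 [-4.8  1.4 11.9] [0.24 1.12 0.14] [0.5327 0.238  0.0979]
169.0 0.3 [-6.   1.7 11.7] [0.21 1.21 0.19] [0.5326 0.238  0.0979]
173.5 0.3 [-6.7  2.3 11.5] [0.3  1.33 0.18] [0.5325 0.238  0.0978]
178.0 0.3 [-5.7  1.4 12.4] [0.25 1.31 0.05] [0.5325 0.2379 0.0978]
182.5 0.3 [-5.   0.4 10.6] [0.07 1.22 0.13] [0.5325 0.2378 0.0977]
187.0 0.3 [-4.9  0.   7.9] [0.06 1.16 0.07] [0.5324 0.2378 0.0976]
191.5 0.3 [-4.3 -0.6  3.4] [-0.51  0.86  0.02] [0.5324 0.2377 0.0973]
  down 0.0964 [-4.4 -1.7  0.5] [0.5324 0.2378 0.0962]
  down 0.0954 [-3.5 -1.1  1.5] [0.5323 0.2378 0.0951]
  down 0.0944 [-3.8 -1.3  0.7] [0.5323 0.2378 0.0942]
DROPPING
22.1 191.5 0.0974
```

It is dropping. I'll follow it down to the gap floor and hold there.

```bash
python3 - <<'E'
from h import *
P=[.5322,.2378]; b=np.array([-.6,-.7,-1.1]); z=.0944; yaw=191.5
while z>.0855:
    z-=.001 if z>.0905 else .0005
    arm.move_l([*P,z],R(np.radians(yaw)),.03); arm.sleep(.05); f=np.array(arm.current_force())-b
    print(round(z,4),f.round(1),np.array(arm.current_torque()).round(2),np.array(arm.current_ee_pos()).round(4))
    if f[2]>5: break
arm.sleep(.3); print(arm.current_t(),arm.current_width())
E
```

```text
0.0934 [-2.7 -0.5 -0.8] [-0.2   0.45  0.  ] [0.5322 0.2377 0.0933]
0.0924 [-1.9 -1.5 -0.1] [-0.21  0.49 -0.02] [0.5322 0.2378 0.0923]
0.0914 [-2.7 -0.5  0.1] [-0.22  0.54  0.04] [0.5322 0.2378 0.0914]
0.0904 [-2.2 -1.  -0.4] [-0.17  0.53  0.01] [0.5322 0.2378 0.0903]
0.0899 [-2.3 -0.9  0.2] [-0.14  0.58  0.04] [0.5322 0.2378 0.0899]
0.0894 [-2.1 -1.3  0.7] [-0.16  0.56  0.  ] [0.5322 0.2378 0.0894]
0.0889 [-1.9 -0.8  1.5] [-0.15  0.62 -0.05] [0.5322 0.2378 0.0889]
0.0884 [-2.1 -0.3  0.9] [-0.1   0.52  0.01] [0.5322 0.2378 0.0884]
0.0879 [-4.1 -0.8  6.4] [-0.28  0.86 -0.03] [0.5322 0.2378 0.0882]
25.1 0.01393865820299362
```

```bash
python3 - <<'E'
from h import *
P=[.5321,.2378]; b=np.array([-.6,-.7,-1.1]); z=.0881; yaw=191.5; y0=yaw
while y0-yaw<110:
    yaw-=4 if z>.0848 else 2
    arm.move_l([*P,z],R(np.radians(yaw)),.03)
    f=np.array(arm.current_force())-b; tz=arm.current_torque()[2]; p=np.array(arm.current_ee_pos())
    print(round(y0-yaw,1),round(z,5),f.round(1),round(tz,2),p.round(4))
    if f[2]<3: z-=.00025
    if f[2]<-3: z-=.0003
    if f[2]>10: z+=.0002
    if abs(tz)>.5 or f[2]>30 or abs(f[:2]).max()>20: print("stop");break
    if arm.current_t()>50: break
print(arm.current_t(),yaw,z,arm.current_width())
E
```

```text
4.0 0.0881 [-3.1 -0.7  3.3] -0.11 [0.5322 0.2379 0.0882]
8.0 0.0881 [-2.1  0.   4.3] -0.09 [0.5323 0.2379 0.0882]
12.0 0.0881 [-2.2 -0.5  3.7] -0.05 [0.5322 0.2379 0.0882]
16.0 0.0881 [-0.1 -0.4  1.5] -0.06 [0.5322 0.2379 0.0881]
20.0 0.08785 [-0.5 -0.3  1.7] -0.04 [0.5323 0.2379 0.0879]
24.0 0.0876 [-0.9  0.1  3.1] -0.04 [0.5322 0.2378 0.0876]
28.0 0.0876 [-0.9 -0.   0.8] -0.01 [0.5322 0.2378 0.0875]
32.0 0.08735 [ 1.3  0.5 -0.5] -0.0 [0.5321 0.2378 0.0873]
36.0 0.0871 [0.4 0.9 0.1] -0.0 [0.5321 0.2378 0.0871]
40.0 0.08685 [-0.  -0.1  0.9] 0.02 [0.5321 0.2378 0.0868]
44.0 0.0866 [0.5 0.9 0.4] -0.01 [0.5321 0.2378 0.0866]
48.0 0.08635 [1.6 0.  0.3] 0.02 [0.5321 0.2378 0.0864]
52.0 0.0861 [ 0.8  1.7 -0.4] -0.02 [0.5321 0.2378 0.0861]
56.0 0.08585 [0.9 1.4 0.2] -0.03 [0.5321 0.2378 0.0859]
60.0 0.0856 [ 0.2  1.3 -0.5] -0.03 [0.5321 0.2378 0.0856]
64.0 0.08535 [-0.1  0.8 -0.4] 0.0 [0.5321 0.2378 0.0853]
68.0 0.0851 [ 0.9  0.3 -0.8] -0.04 [0.532  0.2378 0.085 ]
72.0 0.08485 [ 0.8  0.8 -1.8] -0.04 [0.532  0.2377 0.0848]
74.0 0.0846 [ 0.3  0.1 -2.5] -0.01 [0.5321 0.2378 0.0846]
76.0 0.08435 [0.5 0.1 1.1] -0.04 [0.5322 0.2378 0.0845]
78.0 0.0841 [-0.2  0.7  5.9] -0.13 [0.5324 0.2379 0.0844]
80.0 0.0841 [-0.8  1.8  7. ] -0.13 [0.5324 0.2379 0.0844]
82.0 0.0841 [-0.   1.2  7. ] -0.13 [0.5324 0.2379 0.0844]
84.0 0.0841 [0.9 1.1 7.4] -0.16 [0.5324 0.2379 0.0844]
86.0 0.0841 [-0.2  1.4  7. ] -0.09 [0.5324 0.2379 0.0844]
88.0 0.0841 [-0.7  1.1  6. ] 0.03 [0.5324 0.2379 0.0844]
90.0 0.0841 [0.3 1.4 5.3] 0.21 [0.5323 0.2379 0.0844]
92.0 0.0841 [0.3 1.2 6.3] 0.31 [0.5323 0.2379 0.0844]
94.0 0.0841 [0.2 0.8 6.4] 0.4 [0.5323 0.2379 0.0844]
96.0 0.0841 [-0.1  0.8  6.2] 0.72 [0.5323 0.2379 0.0844]
stop
32.6 95.5 0.0841 0.014008618661142608
```

It is home, at TCP 0.0844 with the torque rising. I'll ease the twist, release, retreat and check.

```bash
python3 - <<'E'
from h import *
p=list(arm.current_ee_pos())
arm.move_l([.5323,.2379,.0844],R(np.radians(98.5)),.03); print(arm.current_torque(),arm.current_force())
arm.grip(.05); arm.move_l([.5323,.2379,.2],feed=.12); arm.sleep(.3)
print(arm.current_t(),arm.current_force())
a=arm.snapshot("scene")[260:420,360:520,::-1]; b=arm.snapshot("wrist")[:,:,::-1]
c=arm.snapshot("top")[:,:,::-1]
cv2.imwrite("pics/end.png",np.clip(np.hstack([cv2.resize(a,(400,400)),b[60:460,120:520]]).astype(float)*1.4,0,255).astype(np.uint8))
E
```

```text
[-0.0678013  -0.13998972  0.54040872] [0.1766314  0.68555043 1.31589732]
34.975 [-0.91504028 -0.10408555  0.585381  ]
```

View pics/end.png

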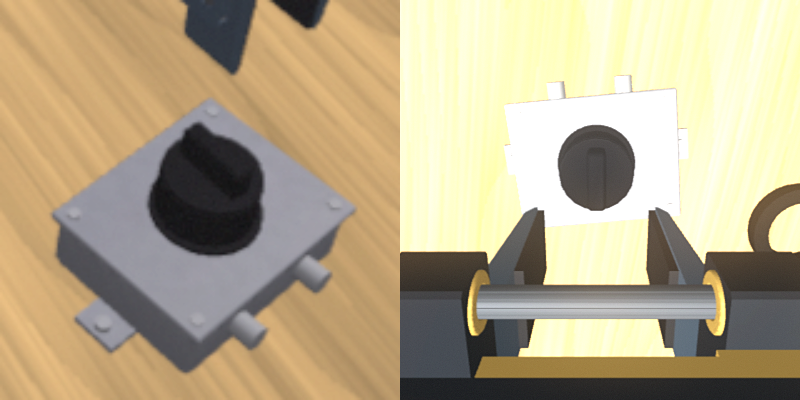

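The cap sits flat and centred on the flange, and the gripper is clear of it. I'm handing the job in.

```bash
python3 -c "
from rig import arm
print(arm.sign_off())"
```

```text
the job is handed in; nothing more can be done
None
```

The cap's thread dropped in after about 67° anticlockwise, and it is now screwed home on the flange and released, with the bystanders untouched and the job handed in at about 35 s; the wrist torque peaked at about 0.7 N m on the last turn, above the 0.2 N m finger-tight figure.

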